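# Load the specimen mixer, latch its gate and run it

### The arm

A 6-joint arm with a two-finger parallel gripper is mounted at the origin on the work surface. World frame = base frame: x ahead of the robot, y to its left, z up, the work surface at z = 0. Lengths are in mm, angles in rad, forces in N, time in s.
With the tool pointing down it reaches from about 150 to 775 mm from the base axis. Payload 6.1 kg.
Tool frame: the origin (TCP) lies at the very end of the fingers, on their centre line; the grasp point (between the pads) lies 19 mm behind it (env.pinch_z is the distance from the TCP to the grasp point, in mm); z points along the fingers, y is the direction in which the jaws open and shut (so a half turn about z gives the same grasp; the last joint's range is limited). The gripper opens to 85 mm and grips with 20 to 120 N. Pads are 22 mm wide; open, the fingers measure 114 mm over their backs; the gripper's body (76 mm by 85 mm) begins 54 mm behind the grasp point. The pads swing forward as they close: fully open they stand 13 mm farther back than shut.
Start: joints at [-1.131, 0.126, -0.04, 1.405, 0, 1.571], TCP at [223.515, -475.026, 231.295] pointing down, gripper open.
Joint ranges: [-2.72, 2.72], [-0.95, 1.95], [-1.27, 1.35], [-1.78, 2.02], [-1.46, 1.47], [-3.14, 3.14]. Speed limits (rad/s): [2.39, 2.39, 3.01, 3.14, 3.14, 3.14].

### API

Orientations are given as a unit quaternion [w, x, y, z].
In Python, from plant import env gives the robot as it stands.
- The arm moves only by the shell command python3 -m creep 'ROWS'. ROWS is JSON, one flat list of numbers, 7 for each row, row after row: the gripper's target within -1 to 1 (shut at 1, half-way at 0, fully open at -1), then the shift along the tool's x, y, z in mm, then the turn, a rotation vector about the tool's x, y, z in degrees. A call has 1 to 20 rows; each row is the pose to reach, as a shift and turn from the pose commanded when the call began, along the tool's axes at that moment; what a row does not reach only later rows make up. A row lasts 1/8 s, in which the tool goes at most 62.5 mm and 10.7 degrees, less where a joint would pass 70% of its speed; a pose out of reach is approached as far as the arm can. A call with a gripper value outside its range is refused whole. The fingers move at their own pace and stop on an object; the grip force is fixed at half the most. Time passes only in rows, so rows that repeat a pose let the fingers close. It gives the time, the measured TCP pose, the force and the opening at its end, in the units of the state.
- env.observe(): the state, without advancing time (a new reading comes with each control period).
- env.get_image(name): name is "side" or "top"; returns a dict with "color" (480x640x3 uint8, blue, green, red), "depth" (480x640 float32, mm along the optical axis (not along the pixel's ray), 0 where there is no reading), "intrinsics" (3x3 intrinsics, pixels), "dist_coeffs" ([k1, k2, p1, p2, k3] as OpenCV has them; the pictures are not rectified), "extrinsics" (4x4, takes a point from camera to world coordinates). Camera axes: x right, y down, z forward; pixel columns grow to the right and rows downward; lengths in mm; the calibration is good to about 2 mm. A picture is of the moment at which its call begins.
- env.finish_job(): hands the job in, once; it reports no verdict.
Trained networks look in the newest picture that a camera, given by its name, has taken for a name from the list of things; names that differ only in an ending like _2 or _b are one class to them, and where a whole thing is asked for, a point or a joint stands for the part that bears it (a point fixed in the world has none). Each returns a list of dicts, best first, with "conf" (0 to 1); they miss things now and then, are a little off and sometimes report something else, mostly with a low value. They report only what shows in the picture. A call takes as long as a camera call. They do not tell look-alikes from the thing itself.
- env.search_frame(camera, name): "bbox" ([left, top, right, bottom] in pixels, round what is visible of it).
- env.mark_of(camera, name): "point" ([column, row] in pixels: a listed point, or the origin of a listed thing).
The state is a dict: "time_s": time; "joint_pos": joint angles; "qvel": joint speeds; "tau": joint torques, N m; "position": TCP position; "orientation": TCP orientation; "contact_force": force on the tool from outside, world axes, zero at the start; "wrist_torque": the same for the moment, N m; "finger_gap": finger opening in mm.
Only numpy, scipy, OpenCV 4.12 (cv2) and the standard library are available. Lean on these libraries where they do the work, as an engineer would, in place of code of your own. Each camera call takes 0.05 s, during which the arm holds its last target. There are 200 camera calls.

### The job

Mix the specimens: stand every specimen pot that is on the bench upright in its own compartment of the white carrier, lift the mixer's latch bar over its catch and swing the gate wide open, slide the loaded carrier nose first all the way into the mixer, and swing the gate fully shut, lifting the bar over the catch again so that it drops back behind its catch. Only then pull the knob on top of the mixer straight up to its stop, leave it up for a good three seconds, and push it fully down again. Leave the other things on the bench where they stand.

Things in the scene. Friction and masses are not known exactly. Their poses are not given: they have to be found in the camera images.
- mixer: Specimen mixer, a cream housing fixed to the bench: a straight tunnel without a floor, 263 mm long, 104 wide, 72 high. Origin on the bench below its middle; +x runs inward along the tunnel from the mouth (x = -153) to the back wall's face (x = 100). Inside 60 mm wide (y = -30 to 30); side walls 66 high; a cover (66 to 72 mm up, front half clear) over x = -100 to 110, open above before that.
- catch_lug (a point): Top of the latch's catch, a steel lug on a post beside the mouth (mixer y = 53 to 71 mm, x = -175 to -153, 73 mm high). The lug stands 13 mm higher than the lowered bar's underside; its upright face is 2 to 3 mm outside (-x) of the bar and holds the gate shut. It is 6 mm thick and square, with no ramp: the bar must be lifted over it both when opening and when shutting the gate.
- gate_hinge (a point): Foot of the gate's vertical hinge axis, at mixer x = -159, y = -55 mm, on the bench; its axes are the mixer's.
- gate (a joint): Gate angle: 0 shut (gate along the mixer's +y from the hinge), grows to 2.0 rad as it swings outward, counter-clockwise seen from above; at 1.57 it points straight out of the mouth, beside the carrier's way. A light, slightly stiff hinge: it stays where it is left. Aluminium plate 8 mm thick, reaching 105 mm from the hinge axis, 6 to 68 mm above the bench.
- latch_bar (a joint): Latch bar's angle: 0 lowered and level, grows to 0.8 rad as its free end is lifted; falls back by its weight (100 g). At 0.2 it clears the catch; lower, with the gate shut, it locks the gate. It turns in the gate's plane about a pivot 20 mm from the gate's hinge axis, 80 mm above the bench; a steel flat 8 mm thick, 12 high, reaching 100 mm beyond the pivot, over the post.
- latch_ball (a point): Centre of the black ball, 24 mm across, on an 8 mm stem on the latch bar: 75 mm along the bar from its pivot and 34 mm above the bar's centre line, so 114 mm above the bench when lowered and 95 mm from the gate's hinge axis. Can be gripped from above, fingers on its two sides across the gate; moving it moves bar and gate. Its y axis runs along the bar to the free end.
- knob (a joint): Push-pull knob: 0 pushed in (off), 0.014 m pulled straight up to its stop (on). It moves with about 3 N of friction and stays where it is left.
- knob_head (a point): Centre of the knob's head, a black disc 30 mm in diameter and 16 mm high on a 10 mm stem, on the mixer's grey top at mixer x = 60, y = 0; 102 mm above the bench when pushed in. A collar under it is 4 mm high on the 72 mm top.
- carrier_handle (a point): Grip point of the carrier's handle, 103 mm up. The handle is a plain upright steel bar at the carrier's tail: 22 mm long (along the carrier), 12 mm thick (across), top 118 mm up. +x points along the carrier to its nose, +z up. The carrier slides on the bench; gripped here it sags if lifted. Fully in, this point lies at mixer x = -135, y = 0; the gate shuts only if it is within 8 mm of that.
- carrier_nose (a point): Foot of the carrier's nose, at x = 235 mm from the handle's axis, on the bench. Carrier: a loose white tray (350 g), 246 mm long, 52 wide, with four compartments in a row, centres 26, 75, 124 and 173 mm behind this point, each 46 mm square inside, floor 5 mm and wall tops 14 mm above the bench. Axes as the handle's.
- pot1_mid (a point): Middle (half-way up, 20 mm) of a specimen pot: a squat, bottom-heavy, pale plastic pot with white screw lid, 40 mm high, body 38 mm and lid (the upper 10 mm) 40 mm in diameter, about 50 g. Two to four such pots stand on the bench; an absent one has no pose. +z is up along the pot.
- pot2_mid (a point): Middle (half-way up, 20 mm) of a specimen pot: a squat, bottom-heavy, pale plastic pot with white screw lid, 40 mm high, body 38 mm and lid (the upper 10 mm) 40 mm in diameter, about 50 g. Two to four such pots stand on the bench; an absent one has no pose. +z is up along the pot.
- pot3_mid (a point): Middle (half-way up, 20 mm) of a specimen pot: a squat, bottom-heavy, pale plastic pot with white screw lid, 40 mm high, body 38 mm and lid (the upper 10 mm) 40 mm in diameter, about 50 g. Two to four such pots stand on the bench; an absent one has no pose. +z is up along the pot.
- pot4_mid (a point): Middle (half-way up, 20 mm) of a specimen pot: a squat, bottom-heavy, pale plastic pot with white screw lid, 40 mm high, body 38 mm and lid (the upper 10 mm) 40 mm in diameter, about 50 g. Two to four such pots stand on the bench; an absent one has no pose. +z is up along the pot.
- gel_bottle: A clear bottle, 60 mm in diameter, 150 mm high, a bystander to be left where it stands; origin at the middle of its underside.
- petri_dish: A shallow glass dish, 84 mm across, 14 mm high, a bystander to be left where it stands; origin at the middle of its underside.
- tube_rack: A grey rack of capped tubes, 140 x 60 mm, 90 mm high, a bystander to be left where it stands; origin at the middle of its underside.
- slide_box: A flat cardboard box, 100 x 80 x 35 mm, a bystander to be left where it stands; origin at the middle of its underside.
Not all that is in view belongs to the job. What is shaped like the part that bears pot3_mid but orange or red is not meant.

How it is judged:
By the outcome, as a careful person would: the job done as asked, in the order asked, and still so for the second after the job is handed in, with the robot touching nothing.
Of pot1, pot2, pot3, pot4 only 2 to 4 are there at a start; the rules pass over those that are not, and their reading is None.
At some moment in a run one of pot1, pot2, pot3, pot4 may be knocked a few centimetres aside while the robot is not near it.
It also fails if it takes over 210 s, if anything falls off the work surface, if the arm or the gripper's body presses on something with over 40 N, if the wrist force passes 120 N, or if a joint passes its speed limit or range.

## Working session

There is one attempt and no reset: what is moved stays moved. The work goes in short steps, Python scripts to look and compute and a shell command to move; the robot and the scene stay as the last step left them, time stands still between calls to the robot, and variables do not carry over. Pictures are saved under pics/ and viewed, about 12 in all and at most 16, crops included, and the job is handed in when it is done.

```bash
ls; mkdir -p pics
python3 - <<'E'
from plant import env
import cv2
s=env.observe();print({k:s[k] for k in('time_s','position','orientation','finger_gap')},env.pinch_z)
for c in('top','side'):
    im=env.get_image(c);cv2.imwrite(f'pics/{c}0.png',im['color']);print(im['intrinsics'],im['extrinsics'].round(3) if hasattr(im['extrinsics'],'round') else im['extrinsics'],im['dist_coeffs'])
E
```

```text
pics
{'time_s': 0.0, 'position': array([ 223.32293644, -474.66875114,  230.5317424 ]), 'orientation': array([-7.90624811e-04,  9.75924247e-01,  2.18108245e-01, -1.79483193e-04]), 'finger_gap': 85.67966028812549} 18.700000000000003
[[599.57348792   0.         312.23546268]
 [  0.         599.57348792 242.63347174]
 [  0.           0.           1.        ]] [[ 9.000000e-03 -9.920000e-01  1.230000e-01  3.897660e+02]
 [-1.000000e+00 -8.000000e-03  1.100000e-02 -9.120000e+01]
 [-1.000000e-02 -1.230000e-01 -9.920000e-01  1.638862e+03]
 [ 0.000000e+00  0.000000e+00  0.000000e+00  1.000000e+00]] [-0.17595833  0.          0.          0.          0.        ]
[[579.74889627   0.         319.71632116]
 [  0.         579.74889627 249.84110092]
 [  0.           0.           1.        ]] [[ 9.260000e-01 -2.990000e-01  2.290000e-01  2.680500e+02]
 [-3.770000e-01 -7.240000e-01  5.780000e-01 -8.232490e+02]
 [-7.000000e-03 -6.220000e-01 -7.830000e-01  1.133165e+03]
 [ 0.000000e+00  0.000000e+00  0.000000e+00  1.000000e+00]] [-0.05038536  0.          0.          0.          0.        ]
```

```bash
cat > h.py <<'E'
from plant import env
import cv2,numpy as np
def cam(c):
    im=env.get_image(c); im['K']=np.array(im['intrinsics'],float);im['D']=np.array(im['dist_coeffs'],float);im['T']=np.array(im['extrinsics'],float);return im
def px2w(im,uv,z):
    "pixel -> world point on plane height z"
    p=cv2.undistortPoints(np.array([[uv]],float),im['K'],im['D'])[0,0]
    d=im['T'][:3,:3]@[p[0],p[1],1];o=im['T'][:3,3]
    return o+d*(z-o[2])/d[2]
def w2px(im,P):
    Ti=np.linalg.inv(im['T']);r,_=cv2.Rodrigues(Ti[:3,:3])
    return cv2.projectPoints(np.array(P,float).reshape(-1,1,3),r,Ti[:3,3],im['K'],im['D'])[0].reshape(-1,2)
def dw(im,uv):
    "pixel -> world using depth (3x3 median)"
    u,v=int(round(uv[0])),int(round(uv[1]));a=im['depth'][max(v-1,0):v+2,max(u-1,0):u+2];a=a[a>0]
    if not len(a): return np.full(3,np.nan)
    p=cv2.undistortPoints(np.array([[uv]],float),im['K'],im['D'])[0,0];z=np.median(a)
    return im['T'][:3,:3]@(z*np.array([p[0],p[1],1]))+im['T'][:3,3]
H=dict(mixer=0,catch_lug=73,gate_hinge=0,latch_ball=114,knob_head=102,carrier_handle=103,carrier_nose=0,pot1_mid=20,gel_bottle=0,petri_dish=0,tube_rack=0,slide_box=0)
def tri(ims,uv):
    A=[];b=[]
    for im,p in zip(ims,uv):
        q=cv2.undistortPoints(np.array([[p]],float),im['K'],im['D'])[0,0]
        d=im['T'][:3,:3]@[q[0],q[1],1];d/=np.linalg.norm(d);M=np.eye(3)-np.outer(d,d);A.append(M);b.append(M@im['T'][:3,3])
    return np.linalg.lstsq(np.vstack(A),np.hstack(b),rcond=None)[0]
E
python3 - <<'E'
from h import *
for c in('top','side'):
    im=cam(c)
    for n,z in H.items():
        for d in env.mark_of(c,n)[:5]:
            if d['conf']>.2: print(c,n,round(d['conf'],2),np.round(d['point']),px2w(im,d['point'],z).round(),'depth',dw(im,d['point']).round())
E
```

```text
top mixer 0.57 [174. 242.] [591. 313.   0.] depth [582. 295.  74.]
top mixer 0.27 [301. 169.] [801. -40.   0.] depth [780. -42.  84.]
top catch_lug 0.6 [229. 260.] [537. 144.  73.] depth [536. 144.  74.]
top catch_lug 0.44 [140. 239.] [590. 387.  73.] depth [585. 375. 113.]
top gate_hinge 0.58 [230. 224.] [642. 157.   0.] depth [639. 153.  22.]
top latch_ball 0.55 [477. 295.] [ 447. -498.  114.] depth [ 450. -518.   36.]
top latch_ball 0.45 [223. 253.] [551. 155. 114.] depth [550. 153. 125.]
top latch_ball 0.38 [268. 297.] [438.  38. 114.] depth [440.  44.  41.]
top knob_head 0.61 [140. 238.] [590. 380. 102.] depth [589. 377. 113.]
top carrier_handle 0.71 [399. 236.] [ 600. -299.  103.] depth [ 600. -299.  106.]
top carrier_handle 0.69 [301. 167.] [781. -43. 103.] depth [786. -42.  84.]
top carrier_handle 0.66 [434. 259.] [ 540. -390.  103.] depth [ 546. -402.   39.]
top carrier_handle 0.5 [227. 263.] [527. 145. 103.] depth [528. 148.  87.]
top carrier_nose 0.55 [307. 236.] [610. -58.   0.] depth [610. -58.   0.]
top carrier_nose 0.55 [230. 222.] [650. 156.   0.] depth [647. 153.  22
[... 665 characters left out ...]
 120.]
side knob_head 0.62 [266. 132.] [589. 372. 102.] depth [587. 364. 109.]
side carrier_handle 0.97 [377. 327.] [ 602. -295.  103.] depth [ 598. -301.  116.]
side carrier_handle 0.41 [423. 307.] [ 713. -287.  103.] depth [ 737. -258.   48.]
side carrier_nose 0.59 [330. 268.] [602. -47.   0.] depth [601. -49.   4.]
side gel_bottle 0.89 [424. 305.] [ 761. -230.    0.] depth [ 738. -258.   54.]
side petri_dish 0.87 [276. 412.] [ 356. -346.    0.] depth [ 356. -348.    5.]
side petri_dish 0.31 [256. 251.] [451.  72.   0.] depth [445.  42.  38.]
side tube_rack 0.74 [398. 241.] [793. -35.   0.] depth [761. -84.  69.]
side slide_box 0.67 [352. 472.] [ 452. -516.    0.] depth [ 447. -525.   33.]
```

View pics/top0.png

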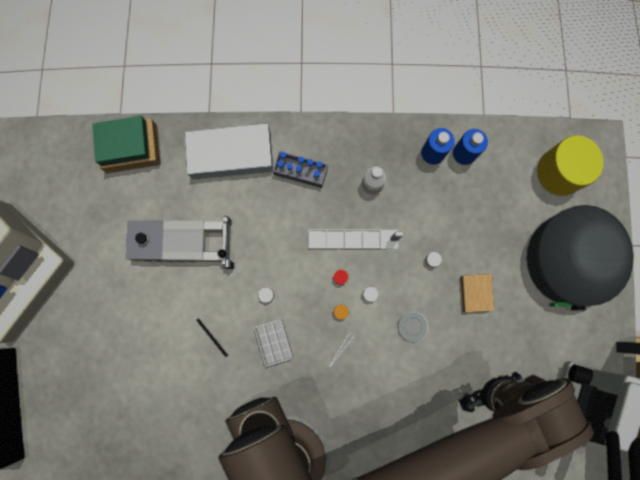

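View pics/side0.png

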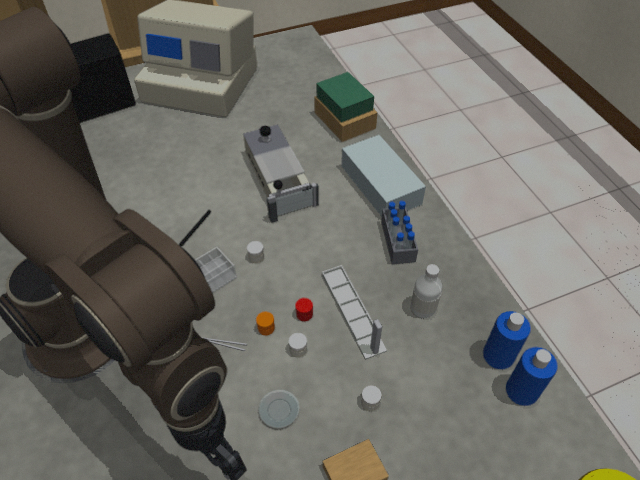

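Top view: white pots at (434,260), (371,295) and (266,296), with red and orange decoys at (341,278) and (341,312). The carrier handle is at (398,237) with its nose to the left at (308,239), and the mixer mouth at about (228,242) faces it. Next I'll measure accurately from depth.

```bash
cat >> h.py <<'E'
def cloud(im):
    h,w=im['depth'].shape;v,u=np.mgrid[:h,:w];p=cv2.undistortPoints(np.stack([u.ravel(),v.ravel()],1).astype(float)[:,None],im['K'],im['D'])[:,0]
    z=im['depth'].ravel();P=np.c_[p*z[:,None],z]@im['T'][:3,:3].T+im['T'][:3,3];P[z==0]=np.nan
    return P.reshape(h,w,3)
def pots(im,hsvS=70):
    "light pots: blobs at lid height, by mark_of-independent depth+colour"
    P=cloud(im);hsv=cv2.cvtColor(im['color'],cv2.COLOR_BGR2HSV)
    m=(abs(P[...,2]-40)<7)&(P[...,0]>150)&(P[...,0]<780)&(abs(P[...,1])<600)
    n,l,s,c=cv2.connectedComponentsWithStats(m.astype(np.uint8))
    out=[]
    for i in range(1,n):
        if 60<s[i,4]<400:
            q=l==i;e=np.nanmax(P[q],0)-np.nanmin(P[q],0)
            if max(e[:2])<65 and min(e[:2])>20: out.append((px2w(im,c[i],40).round(1),s[i,4],e.round(),c[i].round(),hsv[q].mean(0).round(),np.median(P[q][:,2]).round(1)))
    return out
E
python3 - <<'E'
from h import *
ims={c:cam(c) for c in('top','side')}
for c,im in ims.items():
    print(c)
    for o in pots(im): print(*o)
    P=cloud(im)
    def reg(nm,x0,x1,y0,y1,z0,z1):
        m=(P[...,0]>x0)&(P[...,0]<x1)&(P[...,1]>y0)&(P[...,1]<y1)&(P[...,2]>z0)&(P[...,2]<z1);q=P[m]
        if len(q): print(nm,len(q),'mean',q.mean(0).round(1),'min',q.min(0).round(1),'max',q.max(0).round(1),'rect',cv2.minAreaRect(q[:,:2].astype(np.float32)))
    reg('mixtop',520,660,170,420,66,78)
    reg('knob',540,640,340,420,92,125)
    reg('ball',520,580,130,190,105,130)
    reg('bar',520,660,130,180,80,95)
    reg('handle',580,620,-320,-280,100,130)
    reg('carrier',560,650,-340,-30,2.5,25)
for n in('carrier_handle','carrier_nose','catch_lug','gate_hinge','latch_ball','knob_head','pot1_mid','pot2_mid','pot3_mid','pot4_mid'):
    for c in ims:
        print(n,c,[(round(d['conf'],2),px2w(ims[c],d['point'],H.get(n,20)).round()) for d in env.mark_of(c,n)[:6]])
E
```

```text
top
[ 546.2 -402.    40. ] 164 [39. 40. 13.] [434. 259.] [ 44.   3. 176.] 41.5
[ 497.8 -150.2   40. ] 158 [38. 38. 13.] [341. 276.] [  1. 184. 178.] 40.6
[ 452.5 -230.8   40. ] 160 [38. 38. 13.] [371. 294.] [ 46.   4. 180.] 42.1
[447.1  49.5  40. ] 160 [38. 40. 14.] [266. 295.] [ 48.   3. 180.] 40.5
[ 404.4 -152.4   40. ] 164 [35. 37. 14.] [341. 312.] [ 17. 182. 178.] 40.6
[310.5  39.5  40. ] 73 [63. 35. 14.] [269. 346.] [ 44.   3. 159.] 42.2
mixtop 2620 mean [589.4 306.9  72.7] min [536.8 170.1  66. ] max [643.3 420.   78. ] rect ((590.125732421875, 294.9671936035156), (106.31290435791016, 249.912353515625), 0.1843852698802948)
knob 108 mean [589.4 375.1 110.5] min [575.4 362.   93.3] max [604.1 389.8 118.5] rect ((589.0877685546875, 375.8692626953125), (26.89443016052246, 28.128036499023438), 63.65976333618164)
ball 64 mean [548.9 157.3 122.3] min [538.9 146.5 110.2] max [560.5 170.1 129.7] rect ((549.1488647460938, 157.46621704101562), (21.208351135253906, 23.447830200195312), 48.353153228759766)
bar 136 mean [582.8 156.7  87. ] min [521.7 144.9  80.6] max [654.9 164.7  94.4] rect
[... 2635 characters left out ...]
ad top [(0.46, array([589., 377., 102.])), (0.27, array([ 607., -304.,  102.]))]
knob_head side [(0.53, array([589., 383., 102.]))]
pot1_mid top []
pot1_mid side []
pot2_mid top [(0.73, array([ 752., -238.,   20.])), (0.47, array([ 548., -408.,   20.]))]
pot2_mid side [(0.29, array([ 452., -525.,   20.]))]
pot3_mid top [(0.7, array([ 458., -229.,   20.])), (0.64, array([ 401., -140.,   20.])), (0.51, array([ 491., -160.,   20.]))]
pot3_mid side [(0.89, array([ 400., -151.,   20.])), (0.84, array([ 504., -144.,   20.])), (0.63, array([ 457., -229.,   20.]))]
pot4_mid top [(0.61, array([437.,  46.,  20.])), (0.61, array([ 549., -407.,   20.]))]
pot4_mid side [(0.68, array([446.,  50.,  20.]))]
```

```bash
cat >> h.py <<'E'
from scipy.spatial.transform import Rotation as R
def plan(xyz,yaw):
    "print shift/turn in current tool axes to bring the TCP to xyz pointing down with yaw (deg, of tool x)"
    s=env.observe();q=s['orientation'];C=R.from_quat([q[1],q[2],q[3],q[0]])
    G=R.from_euler('z',yaw,degrees=True)*R.from_euler('x',180,degrees=True)
    print('t',round(s['time_s'],2),'at',s['position'].round(1),'gap',round(s['finger_gap'],1),'shift',C.inv().apply(np.array(xyz)-s['position']).round(1),'turn',(C.inv()*G).as_rotvec(degrees=True).round(1))
def carrier(im,x0=560,x1=650,y0=-350,y1=0,zr=(8,22)):
    P=cloud(im);hsv=cv2.cvtColor(im['color'],cv2.COLOR_BGR2HSV)
    m=(P[...,0]>x0)&(P[...,0]<x1)&(P[...,1]>y0)&(P[...,1]<y1)&(P[...,2]>-6)&(P[...,2]<25)&(hsv[...,2]>185)&(hsv[...,1]<30)
    m=cv2.morphologyEx(m.astype(np.uint8),cv2.MORPH_CLOSE,np.ones((5,5)));n,l,s,c=cv2.connectedComponentsWithStats(m);i=1+s[1:,4].argmax()
    v,u=np.nonzero(l==i);Q=np.array([px2w(im,(a,b),12)[:2] for a,b in zip(u,v)],np.float32)
    return cv2.minAreaRect(Q)
E
python3 - <<'E'
from h import *
for c in('top','side'): print(carrier(cam(c)))
plan([545,-401.5,120],90);plan([545,-401.5,10],90)
print(env.observe()['joint_pos'])
E
```

```text
((603.7733764648438, -179.46058654785156), (41.45227813720703, 225.128662109375), 0.5358613729476929)Traceback (most recent call last):
  File "<stdin>", line 2, in <module>
  File "h.py", line 50, in carrier
    m=cv2.morphologyEx(m.astype(np.uint8),cv2.MORPH_CLOSE,np.ones((5,5)));n,l,s,c=cv2.connectedComponentsWithStats(m);i=1+s[1:,4].argmax()
                                                                                                                          ~~~~~~~~~~~~~~^^
ValueError: attempt to get argmax of an empty sequence
```

Run:
```python
from h import *
im=cam('top');print([px2w(im,(u,239),14).round(1) for u in (307,308,325.5,344,362,381)])
a=im['color'][225:252,290:405];cv2.imwrite('pics/car.png',cv2.resize(a,None,fx=6,fy=6,interpolation=cv2.INTER_CUBIC))
plan([545,-401.5,120],90);print(env.observe()['joint_pos'])
```

```text
[array([601.3, -58.7,  14. ]), array([601.3, -61.5,  14. ]), array([ 601.7, -109.3,   14. ]), array([ 602.1, -159.9,   14. ]), array([ 602.5, -209.1,   14. ]), array([ 602.9, -261.2,   14. ])]
t 2.65 at [ 223.5 -475.   231.3] gap 85.2 shift [322.2  70.3 111.3] turn [  0.    0.  -64.8]
[-1.13102528e+00  1.25781876e-01 -3.96053882e-02  1.40538696e+00
  1.00159111e-05  1.57079606e+00]
```

View pics/car.png

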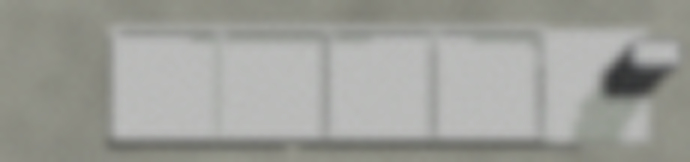

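Crop: the nose edge is at u=308 and the dividers at u=326, 344, 363 and 380. That puts the compartment centres at y ≈ -85.5, -135, -184.5 and -234, x ≈ 601. Moving above pot A.

```bash
python3 -m creep '[-1,60,14,20,0,0,-10, -1,120,28,40,0,0,-20, -1,180,42,60,0,0,-30, -1,240,56,80,0,0,-40, -1,290,65,100,0,0,-50, -1,322,70,111,0,0,-60, -1,322,70,111,0,0,-64.8, -1,322,70,111,0,0,-64.8, -1,322,70,111,0,0,-64.8]'
python3 - <<'E'
from h import *
plan([544.5,-401.5,10],90);print(env.observe()['joint_pos'])
im=cam('top');cv2.imwrite('pics/top1.png',im['color'])
for o in pots(im): print(*o)
for o in pots(cam('side')): print(*o)
E
```

```text
time_s: 3.78
position: [544.4, -401.5, 120.6]
orientation: [0.0, 0.708, 0.706, 0.0]
contact_force: [0.5, -0.5, -0.2]
finger_gap: 85.5
t 3.77 at [ 544.4 -401.5  120.6] gap 85.5 shift [1.000e-01 0.000e+00 1.106e+02] turn [ 0.   0.  -0.1]
[-6.35460837e-01  4.31672708e-01  1.21409472e-01  1.26020005e+00
 -1.33416365e-06  9.37322176e-01]
[ 547. -397.   40.] 117 [38. 33. 14.] [432. 259.] [ 29.   9. 154.] 41.0
[ 497.8 -150.6   40. ] 163 [38. 38. 12.] [341. 276.] [  1. 182. 194.] 41.8
[ 452.1 -230.5   40. ] 164 [38. 38. 14.] [371. 294.] [ 45.   3. 196.] 41.5
[447.5  50.   40. ] 159 [37. 41. 13.] [266. 295.] [ 48.   3. 196.] 40.9
[ 404.2 -152.1   40. ] 162 [35. 38. 14.] [341. 312.] [ 17. 182. 194.] 41.0
[445.   50.8  40. ] 192 [39. 43. 13.] [255. 248.] [ 76.   4. 184.] 40.2
[ 495.  -148.4   40. ] 232 [40. 40. 14.] [303. 305.] [  8. 215. 179.] 40.2
[ 402.1 -150.2   40. ] 240 [39. 41. 13.] [264. 319.] [ 16. 231. 188.] 40.3
[ 449.3 -228.6   40. ] 260 [40. 41. 13.] [297. 341.] [ 79.   3. 188.] 40.2
[ 543.2 -400.8   40. ] 304 [40. 40. 13.] [371. 395.] [ 26.   9. 158.] 39.3
```

View pics/top1.png

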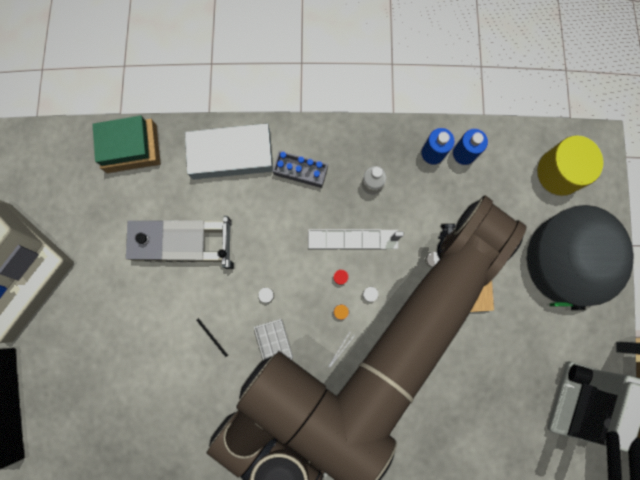

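Three white pots in view and nothing hidden so far. Grasping pot A.

```bash
python3 -m creep '[-1,0,0,40,0,0,0, -1,0,0,75,0,0,0, -1,0,0,100,0,0,0, -1,0,0,110,0,0,0, -1,0,0,110,0,0,0, 1,0,0,110,0,0,0, 1,0,0,110,0,0,0, 1,0,0,110,0,0,0, 1,0,0,110,0,0,0, 1,0,0,110,0,0,0, 1,0,0,110,0,0,0, 1,0,0,100,0,0,0, 1,0,0,70,0,0,0, 1,0,0,20,0,0,0, 1,0,0,-20,0,0,0, 1,0,0,-20,0,0,0]'
python3 - <<'E'
from h import *
plan([601,-184.5,100],90)
plan([601,-184.5,16],90)
E
```

```text
time_s: 5.88
position: [546.3, -402.4, 145.1]
orientation: [0.004, 0.707, 0.707, 0.001]
contact_force: [1.0, 0.7, 0.2]
finger_gap: 37.8
t 5.88 at [ 546.3 -402.4  145.1] gap 37.8 shift [218.1  54.4  44.5] turn [0.3 0.2 0. ]
t 5.88 at [ 546.3 -402.4  145.1] gap 37.8 shift [218.4  54.  128.5] turn [0.3 0.2 0. ]
```

```bash
python3 -m creep '[1,50,10,-8,0,0,0, 1,100,24,-8,0,0,0, 1,150,40,-5,0,0,0, 1,200,52,0,0,0,0, 1,217,56.5,20,0,0,0, 1,217,56.5,40,0,0,0, 1,217,56.5,70,0,0,0, 1,217,56.5,90,0,0,0, 1,217,56.5,90,0,0,0, 1,217,56.5,90,0,0,0]'
python3 - <<'E'
from h import *
plan([601,-184.5,16],90)
im=cam('side');P=cloud(im)
u,v=w2px(im,[601,-184,40])[0].astype(int);a=im['color'][v-70:v+70,u-90:u+90];cv2.imwrite('pics/p1.png',cv2.resize(a,None,fx=4,fy=4))
E
```

```text
time_s: 7.12
position: [601.3, -184.3, 50.7]
orientation: [0.0, 0.707, 0.707, 0.0]
contact_force: [-0.2, 1.1, -1.0]
finger_gap: 38.0
t 7.12 at [ 601.3 -184.3   50.7] gap 38.0 shift [-0.2 -0.3 34.7] turn [ 0.  0. -0.]
```

View pics/p1.png

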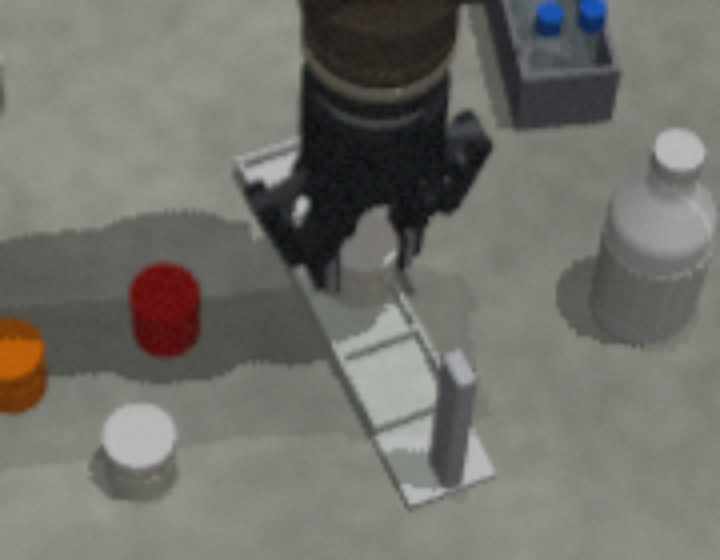

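The pot hangs over the third compartment, clear of the divider. Lowering and releasing.

```bash
python3 -m creep '[1,0,0,15,0,0,0, 1,0,0,28,0,0,0, 1,0,0,34,0,0,0, 1,0,0,34.5,0,0,0, 1,0,0,34.5,0,0,0, 0,0,0,34,0,0,0, 0,0,0,34,0,0,0, -1,0,0,30,0,0,0, -1,0,0,30,0,0,0, -1,0,0,0,0,0,0, -1,0,0,-40,0,0,0, -1,0,0,-80,0,0,0, -1,0,0,-80,0,0,0]'
python3 - <<'E'
from h import *
for c in('top','side'):
    im=cam(c)
    for o in pots(im): print(*o)
    print([ (px2w(im,d['point'],25).round(),round(d['conf'],2)) for d in env.mark_of(c,'pot3_mid')])
plan([450.5,-229.5,80],90);plan([450.5,-229.5,10],90)
E
```

```text
time_s: 8.8
position: [603.3, -184.9, 134.3]
orientation: [0.003, 0.707, 0.707, 0.002]
contact_force: [0.2, 1.2, 0.2]
finger_gap: 85.5
[447.7  49.5  40. ] 162 [38. 40. 13.] [266. 295.] [ 47.   3. 191.] 41.6
[(array([ 454., -227.,   25.]), 0.57), (array([803., -36.,  25.]), 0.22)]
[444.9  50.7  40. ] 192 [39. 41. 12.] [255. 248.] [ 73.   4. 170.] 40.1
[759.9 -95.2  40. ] 67 [35. 35. 13.] [398. 252.] [111.  22.  58.] 40.0
[ 599.1 -181.8   40. ] 191 [39. 41. 14.] [352. 302.] [ 22.  10. 140.] 44.4
[ 741.9 -253.2   40. ] 100 [53. 48. 14.] [423. 306.] [26. 18. 91.] 39.9
[ 494.9 -148.6   40. ] 230 [40. 42. 12.] [303. 305.] [ 30. 205.  99.] 40.2
[ 401.8 -150.5   40. ] 248 [39. 40. 13.] [264. 319.] [ 14. 230. 157.] 39.9
[ 449.2 -228.6   40. ] 258 [39. 41. 13.] [297. 341.] [ 66.   4. 173.] 40.1
[(array([ 452., -232.,   25.]), 0.94), (array([ 494., -154.,   25.]), 0.83), (array([ 397., -151.,   25.]), 0.63)]
t 9.0 at [ 600.5 -184.1  128.9] gap 84.9 shift [ -45.5 -149.9   49.1] turn [-0.1 -0.  -0. ]
t 9.0 at [ 600.5 -184.1  128.9] gap 84.9 shift [ -45.5 -149.7  119.1] turn [-0.1 -0.  -0. ]
```

```bash
python3 -m creep '[-1,-15,-50,0,0,0,0, -1,-30,-100,0,0,0,0, -1,-45,-149,0,0,0,0, -1,-45.5,-149.9,40,0,0,0, -1,-45.5,-149.9,80,0,0,0, -1,-45.5,-149.9,105,0,0,0, -1,-45.5,-149.9,119,0,0,0, -1,-45.5,-149.9,119,0,0,0, 1,-45.5,-149.9,119,0,0,0, 1,-45.5,-149.9,119,0,0,0, 1,-45.5,-149.9,119,0,0,0, 1,-45.5,-149.9,119,0,0,0, 1,-45.5,-149.9,119,0,0,0, 1,-45.5,-149.9,119,0,0,0, 1,-45.5,-149.9,105,0,0,0, 1,-45.5,-149.9,70,0,0,0, 1,-45.5,-149.9,30,0,0,0, 1,-45.5,-149.9,30,0,0,0, 1,-45.5,-149.9,30,0,0,0, 1,-45.5,-149.9,30,0,0,0]'
python3 - <<'E'
from h import *
plan([601,-135,90],90)
plan([601,-135,17],90)
E
```

```text
time_s: 11.5
position: [450.5, -229.4, 99.2]
orientation: [-0.001, 0.707, 0.707, -0.0]
contact_force: [-0.3, 0.3, -1.7]
finger_gap: 37.7
t 11.5 at [ 450.5 -229.4   99.2] gap 37.7 shift [ 94.4 150.5   9. ] turn [-0.1 -0.1 -0. ]
t 11.5 at [ 450.5 -229.4   99.2] gap 37.7 shift [ 94.3 150.6  82. ] turn [-0.1 -0.1 -0. ]
```

```bash
python3 -m creep '[1,30,50,0,0,0,0, 1,60,100,0,0,0,0, 1,94.4,150.5,0,0,0,0, 1,94.4,150.5,30,0,0,0, 1,94.4,150.5,50,0,0,0, 1,94.4,150.5,50,0,0,0, 1,94.4,150.5,65,0,0,0, 1,94.4,150.5,78,0,0,0, 1,94.4,150.5,82.5,0,0,0, 1,94.4,150.5,82.5,0,0,0, 1,94.4,150.5,82.5,0,0,0, 0,94.4,150.5,82,0,0,0, 0,94.4,150.5,82,0,0,0, -1,94.4,150.5,78,0,0,0, -1,94.4,150.5,78,0,0,0, -1,94.4,150.5,40,0,0,0, -1,94.4,150.5,0,0,0,0, -1,94.4,150.5,-30,0,0,0, -1,94.4,150.5,-30,0,0,0]'
python3 - <<'E'
from h import *
for c in('top','side'):
    im=cam(c)
    for o in pots(im): print(*o)
plan([446,50.3,80],90);plan([446,50.3,10],90)
E
```

```text
time_s: 13.88
position: [603.4, -135.7, 133.4]
orientation: [0.002, 0.707, 0.707, 0.001]
contact_force: [0.5, 0.3, -0.6]
finger_gap: 85.7
[447.7  49.3  40. ] 164 [38. 40. 14.] [266. 295.] [ 47.   3. 190.] 41.3
[445.2  51.3  40. ] 184 [38. 42. 14.] [255. 248.] [ 76.   3. 168.] 40.8
[ 600.8 -132.6   40. ] 181 [39. 41. 14.] [344. 285.] [ 21.  10. 137.] 44.2
[ 598.9 -182.1   40. ] 203 [39. 40. 14.] [352. 302.] [ 22.  10. 160.] 44.2
[ 494.9 -148.5   40. ] 232 [39. 42. 13.] [303. 305.] [ 16. 217. 141.] 40.1
[ 742.4 -253.8   40. ] 93 [53. 41. 14.] [424. 306.] [27. 17. 89.] 39.8
[ 402.2 -149.9   40. ] 238 [39. 43. 12.] [264. 319.] [ 14. 231. 170.] 40.6
t 13.97 at [ 601.8 -135.4  130.1] gap 85.0 shift [ 185.7 -155.8   50.1] turn [ 0.  0. -0.]
t 13.97 at [ 601.8 -135.4  130.1] gap 85.0 shift [ 185.7 -155.8  120.1] turn [ 0.  0. -0.]
```

```bash
python3 -m creep '[-1,50,-42,0,0,0,0, -1,95,-80,0,0,0,0, -1,140,-120,0,0,0,0, -1,185.3,-155,0,0,0,0, -1,185.3,-155,40,0,0,0, -1,185.3,-155,80,0,0,0, -1,185.3,-155,105,0,0,0, -1,185.3,-155,119,0,0,0, -1,185.3,-155,119,0,0,0, 1,185.3,-155,119,0,0,0, 1,185.3,-155,119,0,0,0, 1,185.3,-155,119,0,0,0, 1,185.3,-155,119,0,0,0, 1,185.3,-155,119,0,0,0, 1,185.3,-155,119,0,0,0, 1,185.3,-155,105,0,0,0, 1,185.3,-155,70,0,0,0, 1,185.3,-155,30,0,0,0, 1,185.3,-155,30,0,0,0, 1,185.3,-155,30,0,0,0]'
python3 - <<'E'
from h import *
plan([601,-86,17],90)
im=cam('top')
for o in pots(im): print(*o)
for o in pots(cam('side')): print(*o)
E
```

```text
time_s: 16.48
position: [446.7, 49.9, 100.4]
orientation: [0.0, 0.707, 0.707, 0.0]
contact_force: [-0.6, 1.2, -0.9]
finger_gap: 38.1
t 16.48 at [446.7  49.9 100.4] gap 38.1 shift [-135.9  154.3   83.5] turn [ 0. -0. -0.]
[ 604.2 -136.5   40. ] 96 [38. 35. 11.] [336. 237.] [ 48.   2. 187.] 43.9
[ 600.7 -185.4   40. ] 104 [38. 38. 13.] [354. 238.] [ 49.   3. 187.] 43.9
[ 498.1 -150.4   40. ] 163 [37. 38. 13.] [341. 276.] [  1. 183. 184.] 41.4
[ 403.9 -151.9   40. ] 165 [35. 37. 13.] [341. 312.] [ 17. 183. 184.] 41.0
[ 740.6 -252.9   40. ] 95 [53. 48. 14.] [423. 306.] [27. 18. 83.] 39.6
[ 494.9 -148.3   40. ] 232 [40. 42. 13.] [303. 305.] [ 10. 216. 151.] 40.1
[ 402. -150.   40.] 242 [39. 42. 13.] [264. 319.] [ 16. 228. 159.] 40.2
```

```bash
python3 -m creep '[1,-45,52,0,0,0,0, 1,-90,104,0,0,0,0, 1,-135.9,154.3,0,0,0,0, 1,-135.9,154.3,25,0,0,0, 1,-135.9,154.3,50,0,0,0, 1,-135.9,154.3,50,0,0,0, 1,-135.9,154.3,65,0,0,0, 1,-135.9,154.3,78,0,0,0, 1,-135.9,154.3,83,0,0,0, 1,-135.9,154.3,83,0,0,0, 1,-135.9,154.3,83,0,0,0, 0,-135.9,154.3,82.5,0,0,0, 0,-135.9,154.3,82.5,0,0,0, -1,-135.9,154.3,78,0,0,0, -1,-135.9,154.3,78,0,0,0, -1,-135.9,154.3,40,0,0,0, -1,-135.9,154.3,0,0,0,0, -1,-135.9,154.3,-60,0,0,0, -1,-135.9,154.3,-60,0,0,0]'
python3 - <<'E'
from h import *
for c in('top','side'):
    im=cam(c);cv2.imwrite(f'pics/{c}2.png',im['color'])
    for o in pots(im): print(*o)
plan([548,157,150],180)
print(env.observe()['joint_pos'])
E
```

```text
time_s: 18.95
position: [603.8, -86.4, 166.1]
orientation: [0.004, 0.707, 0.707, 0.003]
contact_force: [0.2, -0.5, -0.6]
finger_gap: 85.4
[ 601.6 -184.2   40. ] 101 [38. 35. 10.] [353. 238.] [ 48.   2. 192.] 44.0
[ 497.8 -151.    40. ] 153 [37. 35. 13.] [341. 276.] [  1. 186. 184.] 41.0
[ 404.5 -152.3   40. ] 160 [35. 37. 14.] [341. 311.] [ 17. 182. 188.] 41.1
[599.9 -82.6  40. ] 177 [40. 42. 14.] [335. 269.] [ 22.  10. 135.] 44.3
[ 741.8 -252.8   40. ] 93 [53. 49. 14.] [423. 306.] [26. 18. 85.] 40.4
[ 495.  -148.6   40. ] 234 [40. 42. 14.] [304. 305.] [ 15. 215. 146.] 40.1
[ 401.9 -150.2   40. ] 242 [39. 44. 13.] [264. 319.] [ 15. 230. 161.] 39.6
t 19.05 at [601.5 -86.1 161. ] gap 85.5 shift [243.1 -53.6  10.8] turn [  0.1   0.1 -90. ]
[-1.42108747e-01  2.88396402e-01  8.03708192e-03  1.28865343e+00
 -2.23282725e-05  1.42874997e+00]
```

View pics/side2.png

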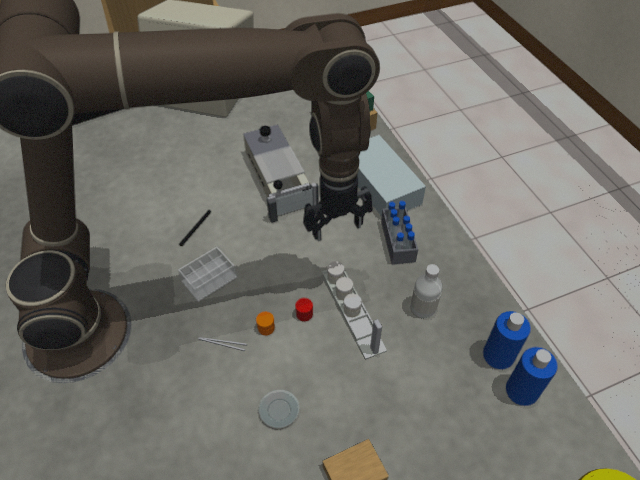

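All three pots stand in compartments 1 to 3 and the fourth is empty; no other pale pot is in view. Now the latch ball, with yaw 180.

```bash
python3 -m creep '[-1,40,-8,0,0,0,-10, -1,80,-17,0,0,0,-20, -1,120,-26,0,0,0,-30, -1,160,-35,0,0,0,-40, -1,200,-44,0,0,0,-50, -1,243.5,-53.5,0,0,0,-60, -1,243.5,-53.5,0,0,0,-70, -1,243.5,-53.5,0,0,0,-80, -1,243.5,-53.5,0,0,0,-90, -1,243.5,-53.5,0,0,0,-90, -1,243.5,-53.5,0,0,0,-90, -1,243.5,-53.5,0,0,0,-90]'
python3 - <<'E'
from h import *
plan([547.5,157.5,96],180)
print(env.observe()['joint_pos'])
E
```

```text
time_s: 20.55
position: [547.5, 157.4, 159.9]
orientation: [-0.0, 0.001, 1.0, -0.0]
contact_force: [-0.4, -1.1, -0.2]
finger_gap: 85.3
t 20.55 at [547.5 157.4 159.9] gap 85.3 shift [-0.1  0.1 63.9] turn [-0.  -0.  -0.1]
[ 2.79963087e-01  2.18861833e-01 -8.41703570e-02  1.26838204e+00
  2.16977322e-05  2.81723084e-01]
```

```bash
python3 -m creep '[-1,0,0,30,0,0,0, -1,0,0,50,0,0,0, -1,0,0,63,0,0,0, -1,0,0,63,0,0,0, 1,0,0,63,0,0,0, 1,0,0,63,0,0,0, 1,0,0,63,0,0,0, 1,0,0,63,0,0,0, 1,0,0,63,0,0,0, 1,0,0,63,0,0,0, 1,0,0,63,0,0,0, 1,0,0,63,0,0,0]'
python3 - <<'E'
from h import *
plan([547.5,157.5,96],180)
E
```

```text
time_s: 22.05
position: [547.8, 157.6, 97.9]
orientation: [0.0, 0.0, 1.0, 0.0]
contact_force: [-1.1, 0.4, 5.5]
finger_gap: 20.7
t 22.05 at [547.8 157.6  97.9] gap 20.7 shift [ 0.3 -0.1  1.9] turn [ 0.  0. -0.]
```

Gap 20.7 is under 24 mm and the force pushes up, so the pads hold the ball above its middle. Regrasping lower.

```bash
python3 -m creep '[0,0,0,0,0,0,0, 0,0,0,0,0,0,0, 0,0,0,6,0,0,0, 0,0,0,6,0,0,0, 1,0,0,6,0,0,0, 1,0,0,6,0,0,0, 1,0,0,6,0,0,0, 1,0,0,6,0,0,0, 1,0,0,6,0,0,0, 1,0,0,6,0,0,0]'
python3 - <<'E'
from h import *
plan([547.5,157.5,96],180)
im=cam('side');u,v=w2px(im,[548,157,114])[0].astype(int);a=im['color'][v-50:v+50,u-60:u+60];cv2.imwrite('pics/ball.png',cv2.resize(a,None,fx=5,fy=5))
E
```

```text
time_s: 23.3
position: [547.5, 157.5, 91.3]
orientation: [-0.0, -0.0, 1.0, -0.0]
contact_force: [-1.2, 0.4, 1.3]
finger_gap: 20.9
t 23.3 at [547.5 157.5  91.3] gap 20.9 shift [ 0.  -0.  -4.7] turn [-0. -0.  0.]
```

View pics/ball.png

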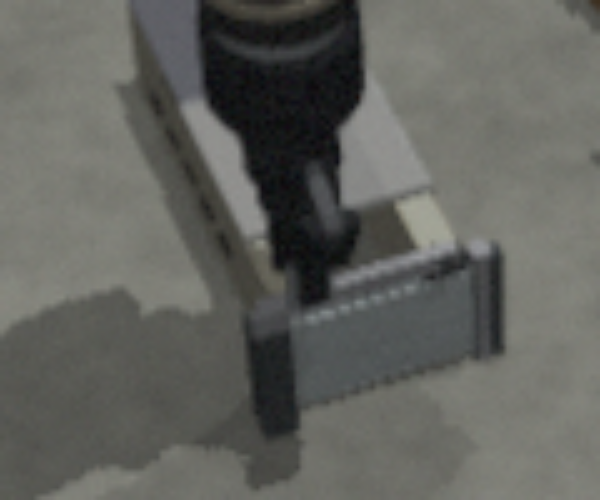

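```bash
python3 -m creep '[1,-3.8,0,-7.3,0,0,0, 1,-8.2,0,-14.2,0,0,0, 1,-13.4,0,-20.6,0,0,0, 1,-16.2,0,-23.7,0,0,0, 1,-16.2,0,-23.7,0,0,0, 1,-16.2,0,-23.7,0,0,0]'
python3 - <<'E'
from h import *
plan([563.7,157.5,115],180)
im=cam('side');P=cloud(im)
u,v=w2px(im,[548,157,114])[0].astype(int);a=im['color'][v-50:v+50,u-60:u+60];cv2.imwrite('pics/ball2.png',cv2.resize(a,None,fx=5,fy=5))
E
```

```text
time_s: 24.1
position: [563.8, 157.4, 114.9]
orientation: [-0.0, 0.0, 1.0, -0.0]
contact_force: [-1.0, -0.6, -4.2]
finger_gap: 21.2
t 24.1 at [563.8 157.4 114.9] gap 21.2 shift [ 0.1  0.1 -0.1] turn [-0. -0. -0.]
```

View pics/ball2.png

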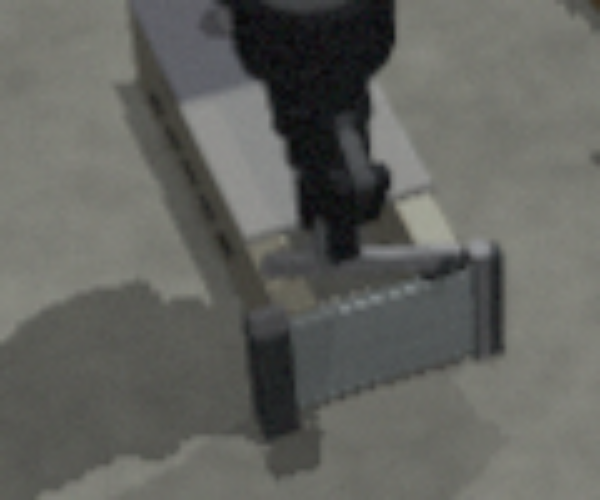

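```bash
python3 -m creep '[1,-0.3,-7,0,0,0,-5, 1,-1.2,-13.7,0,0,0,-10, 1,-4.7,-27,0,0,0,-20, 1,-10.6,-39.4,0,0,0,-30, 1,-18.4,-50.7,0,0,0,-40, 1,-28.1,-60.4,0,0,0,-50, 1,-39.4,-68.2,0,0,0,-60, 1,-51.8,-74,0,0,0,-70, 1,-65.1,-77.6,0,0,0,-80, 1,-78.8,-78.8,0,0,0,-90, 1,-92.5,-77.6,0,0,0,-100, 1,-92.5,-77.6,0,0,0,-100, 1,-92.5,-77.6,0,0,0,-100]'
python3 - <<'E'
from h import *
plan([656.3,79.8,115],280);print(env.observe()['contact_force'])
E
```

```text
time_s: 25.78
position: [657.6, 80.7, 114.8]
orientation: [-0.001, 0.766, -0.643, 0.0]
contact_force: [5.1, 3.9, -6.3]
finger_gap: 21.1
t 25.77 at [657.6  80.7 114.8] gap 21.1 shift [ 0.7  1.4 -0.2] turn [-0.1  0.1 -0.1]
[ 5.14822274  3.90551557 -6.33208159]
```

```bash
python3 -m creep '[1,3,0,3.5,0,0,0, 1,8,0,9.5,0,0,0, 1,12.4,0,16.4,0,0,0, 1,16,0,23,0,0,0, 1,16,0,23,0,0,0, 0,16,0,23,0,0,0, 0,16,0,23,0,0,0, 0,16,0,23,0,0,0, 0,16,0,-10,0,0,0, 0,16,0,-60,0,0,0, 0,16,0,-80,0,0,0, 0,16,0,-80,0,0,0]'
python3 - <<'E'
from h import *
plan([602,-295,200],90)
plan([602,-295,200],270)
for c in('top','side'):
    im=cam(c);cv2.imwrite(f'pics/{c}3.png',im['color'])
E
```

```text
time_s: 27.28
position: [660.0, 64.2, 197.0]
orientation: [-0.001, 0.766, -0.643, 0.001]
contact_force: [0.7, 0.3, -0.1]
finger_gap: 42.6
t 27.27 at [660.   64.2 197. ] gap 42.6 shift [343.7 119.5  -3.3] turn [   0.    -0.3 -170. ]
t 27.27 at [660.   64.2 197. ] gap 42.6 shift [343.7 119.5  -3.3] turn [-0.2 -0.  10. ]
```

View pics/side3.png

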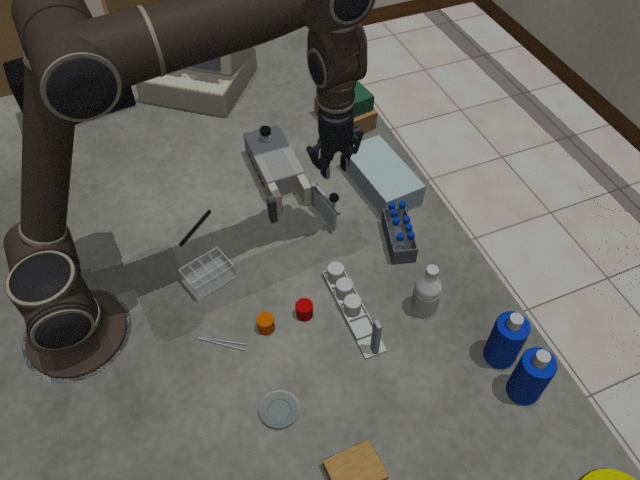

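Gate stands wide open with its bar level, and the carrier is undisturbed. Moving to the handle.

```bash
python3 -m creep '[0,55,20,0,0,0,3, 0,110,40,0,0,0,6, 0,165,60,0,0,0,9.6, 0,220,80,0,0,0,9.6, 0,275,100,0,0,0,9.6, 0,330,118,0,0,0,9.6, 0,343.7,119.5,0,0,0,9.6, 0,343.7,119.5,0,0,0,9.6, 0,343.7,119.5,0,0,0,9.6, 0,343.7,119.5,0,0,0,9.6]'
python3 - <<'E'
from h import *
plan([602,-295,81],270.5)
def mask(im,x0,x1,y0,y1,z):
    pass
ims={c:cam(c) for c in('top','side')}
for c,im in ims.items():
    P=cloud(im)
    for nm,(y0,y1,z0,z1) in dict(mixA=(200,260,60,80),mixB=(300,400,66,78),walls=(165,205,58,72)).items():
        m=(P[...,0]>520)&(P[...,0]<660)&(P[...,1]>y0)&(P[...,1]<y1)&(P[...,2]>z0)&(P[...,2]<z1);q=P[m]
        if nm=='walls':
            l=q[q[:,0]<588];r=q[q[:,0]>588];print(c,nm,len(l),len(r),np.percentile(l[:,0],[2,50,98]).round(1),np.percentile(r[:,0],[2,50,98]).round(1))
        else: print(c,nm,np.percentile(q[:,0],[1,50,99]).round(1),(np.percentile(q[:,0],1)+np.percentile(q[:,0],99))/2)
    m=(P[...,0]>565)&(P[...,0]<640)&(P[...,2]>9)&(P[...,2]<20)
    for y0,y1 in((-270,-210),(-110,-62),(-260,-62)):
        q=P[m&(P[...,1]>y0)&(P[...,1]<y1)];print(c,'car',y0,len(q),np.percentile(q[:,0],[1,50,99]).round(1))
im=ims['top'];a=im['color'][205:275,120:320];cv2.imwrite('pics/m.png',cv2.resize(a,None,fx=4,fy=4,interpolation=cv2.INTER_CUBIC))
E
```

```text
time_s: 28.62
position: [601.4, -293.4, 195.0]
orientation: [-0.0, 0.71, -0.704, -0.0]
contact_force: [0.2, -1.0, 0.5]
finger_gap: 42.8
t 28.62 at [ 601.4 -293.4  195. ] gap 42.8 shift [  1.7  -0.6 114. ] turn [0. 0. 0.]
top mixA [538.2 589.  641.6] 589.8863862698854
top mixB [537.8 587.8 642. ] 589.8816775968043
top walls 110 121 [539.  549.6 558.1] [619.9 630.7 641.6]
top car -270 175 [577.8 608.1 633. ]
top car -110 88 [573.2 600.2 638. ]
top car -260 431 [575.6 606.  638.1]
side mixA [535.  585.7 638.7] 586.8627373443792
side mixB [534.5 558.5 631.9] 583.1917743689089
side walls 101 106 [535.6 546.5 557.4] [616.9 627.2 638.1]
side car -270 110 [574.8 590.9 627.4]
side car -110 74 [574.1 582.2 626.4]
side car -260 394 [574.2 584.6 627.3]
```

View pics/m.png

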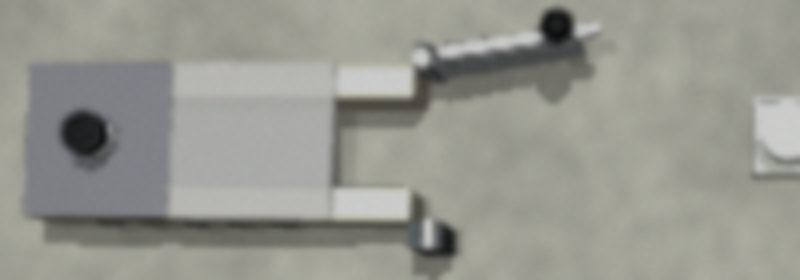

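Mixer mouth and gate are clear in the crop; the tunnel axis is at x ≈ 588.4, averaged over both cameras. Gripping the handle.

```bash
python3 -m creep '[0,1.7,-0.6,50,0,0,0, 0,1.7,-0.6,90,0,0,0, 0,1.7,-0.6,114,0,0,0, 0,1.7,-0.6,114,0,0,0, 1,1.7,-0.6,114,0,0,0, 1,1.7,-0.6,114,0,0,0, 1,1.7,-0.6,114,0,0,0, 1,1.7,-0.6,114,0,0,0, 1,1.7,-0.6,114,0,0,0, 1,1.7,-0.6,114,0,0,0, 1,1.7,-0.6,114,0,0,0]'
python3 - <<'E'
from h import *
plan([588.7,-140,81],270.3)
E
```

```text
time_s: 30.1
position: [602.8, -297.1, 83.0]
orientation: [-0.001, 0.71, -0.705, 0.002]
contact_force: [1.4, 0.5, 6.4]
finger_gap: 11.5
t 30.1 at [ 602.8 -297.1   83. ] gap 11.5 shift [-157.2   13.     1.8] turn [-0.2 -0.1  0.1]
```

```bash
python3 -m creep '[1,0,0,-1,0,0,0, 1,-4,0.5,-1,0,0,0, 1,-10,1,-1,0,0,0, 1,-20,2,-1,0,0,0, 1,-32,3,-1,0,0,0, 1,-45,4,-1,0,0,0, 1,-58,5,-1,0,0,0, 1,-71,6,-1,0,0,0, 1,-84,7,-1,0,0,0, 1,-97,8,-1,0,0,0, 1,-110,9,-1,0,0,0, 1,-123,10,-1,0,0,0, 1,-136,11,-1,0,0,0, 1,-149,12,-1,0,0,0, 1,-162,13,-1,0,0,0, 1,-172,13,-1,0,0,0, 1,-182,13,-1,0,0,0, 1,-187,13,-1,0,0,0, 1,-190,13,-1,0,0,0, 1,-190,13,-1,0,0,0]'
cat >> h.py <<'E'
def car_edges(im,y0,y1):
    "carrier's long edges (world x at z=14) and centre, from brightness in the top picture, bench-to-white steps"
    out=[]
    g=cv2.cvtColor(im['color'],cv2.COLOR_BGR2GRAY).astype(np.float32)
    for y in np.arange(y0,y1,3):
        xs=np.arange(545,640,.5);uv=w2px(im,[[x,y,14] for x in xs]).astype(np.float32)
        v=cv2.remap(g,uv[None,:,0],uv[None,:,1],cv2.INTER_LINEAR)[0];d=np.gradient(cv2.GaussianBlur(v[None],(0,0),3)[0])
        out.append((xs[d[:100].argmax()],xs[90+d[90:].argmin()]))
    return np.array(out)
E
python3 - <<'E'
from h import *
plan([588.7,-107,81],270.3);print(env.observe()['contact_force'])
ims={c:cam(c) for c in('top','side')}
im=ims['top'];a=im['color'][205:275,190:390];cv2.imwrite('pics/m2.png',cv2.resize(a,None,fx=4,fy=4,interpolation=cv2.INTER_CUBIC))
for y in((-60,0),(0,60),(60,125)):
    e=np.median(car_edges(im,*y),0);print(y,e,e.mean())
for c in ims:
    P=cloud(ims[c]);m=(P[...,0]>555)&(P[...,0]<620)&(P[...,2]>35)&(P[...,2]<55)&(P[...,1]>-60)&(P[...,1]<140);n,l,s,cc=cv2.connectedComponentsWithStats(m.astype(np.uint8))
    for i in range(1,n):
        if s[i,4]>40: q=P[l==i];print(c,(q.max(0)+q.min(0))/2,px2w(ims[c],cc[i],45).round(1))
E
```

```text
time_s: 32.6
position: [587.7, -107.9, 83.0]
orientation: [0.0, 0.709, -0.705, 0.001]
contact_force: [-0.3, -4.4, 5.8]
finger_gap: 11.1
t 32.6 at [ 587.7 -107.9   83. ] gap 11.1 shift [-0.9 -1.1  2. ] turn [-0.1 -0.2  0.1]
[-0.2640162  -4.42866884  5.80171038]
(-60, 0) [586.25 608.  ] 597.125
(0, 60) [571.5 609.5] 590.5
(60, 125) [563.   624.75] 593.875
top [587.77022158 102.53166975  45.21726716] [587.3 102.9  45. ]
top [588.18752737  53.01322725  44.99756106] [588.2  53.3  45. ]
top [586.02173701   4.97618746  45.24294512] [586.2   4.2  45. ]
side [585.02844313  65.07751333  43.75909646] [583.7  69.3  45. ]
```

View pics/m2.png

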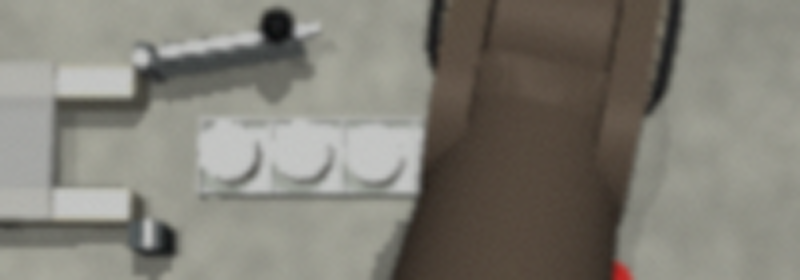

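Run:
```python
from h import *
im=cam('top')
f=lambda u,v,z:px2w(im,(190+u/4-.375,205+v/4-.375),z).round(1)
print('walls',f(110,99,66),f(110,187,66),'outer',f(110,64,66),f(110,220,66));print('car nose',f(200,118,14),f(200,196,14),'lower edge',f(200,198,0),'tail',f(410,121,14),f(410,196,14))
```

```text
walls [618.7 180.3  66. ] [559.6 178.6  66. ] outer [642.3 181.   66. ] [537.7 178.   66. ]
car nose [613.4 126.5  14. ] [559.6 125.2  14. ] lower edge [559.7 127.    0. ] tail [612.4 -17.9  14. ] [560.8 -18.6  14. ]
```

In the top view the carrier sits about 3 mm low in x of the tunnel centre and is parallel to it. Correcting, then entering.

```bash
python3 -m creep '[1,-3,-1,-1,0,0,0, 1,-8,-2,-1,0,0,0, 1,-15,-3,-1,0,0,0, 1,-25,-3,-1,0,0,0, 1,-35,-3,-1,0,0,0, 1,-44,-3,-1,0,0,0, 1,-53,-3,-1,0,0,0, 1,-62,-3,-1,0,0,0, 1,-71,-3,-1,0,0,0, 1,-80,-3,-1,0,0,0, 1,-90,-3,-1,0,0,0, 1,-100,-3,-1,0,0,0, 1,-110,-3,-1,0,0,0, 1,-120,-3,-1,0,0,0, 1,-130,-3,-1,0,0,0, 1,-140,-3,-1,0,0,0, 1,-140,-3,-1,0,0,0]'
python3 - <<'E'
from h import *
plan([590,180.5,83],270.3);print(env.observe()['contact_force'])
im=cam('top');a=im['color'][205:275,120:320];cv2.imwrite('pics/m3.png',cv2.resize(a,None,fx=4,fy=4,interpolation=cv2.INTER_CUBIC))
E
```

```text
time_s: 34.88
position: [589.3, 35.0, 83.0]
orientation: [-0.001, 0.71, -0.704, -0.001]
contact_force: [-0.5, 3.1, 3.3]
finger_gap: 11.3
t 34.88 at [589.3  35.   83. ] gap 11.3 shift [-145.5   -1.9    0.4] turn [0.  0.1 0.2]
[-0.52585642  3.05366791  3.27716713]
```

View pics/m3.png

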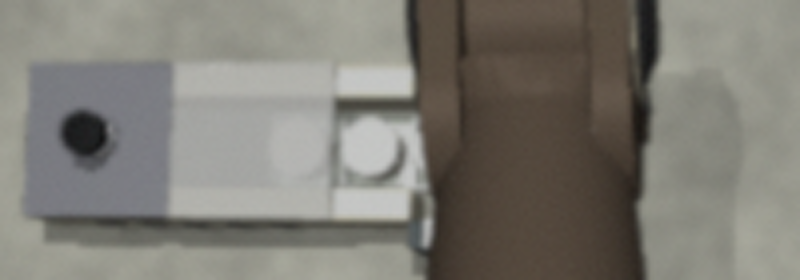

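The carrier is well in the tunnel with the pots upright. Pushing home.

```bash
python3 -m creep '[1,-8,0,0,0,0,0, 1,-18,0,0,0,0,0, 1,-30,0,0,0,0,0, 1,-42,0,0,0,0,0, 1,-54,0,0,0,0,0, 1,-66,0,0,0,0,0, 1,-78,0,0,0,0,0, 1,-90,0,0,0,0,0, 1,-102,0,0,0,0,0, 1,-114,0,0,0,0,0, 1,-124,0,0,0,0,0, 1,-132,0,0,0,0,0, 1,-138,0,0,0,0,0, 1,-142,0,0,0,0,0, 1,-144,0,0,0,0,0, 1,-145,0,0,0,0,0, 1,-146,0,0,0,0,0, 1,-147,0,0,0,0,0, 1,-147,0,0,0,0,0]'
python3 - <<'E'
from h import *
plan([590,180.5,83],270.3);print(env.observe()['contact_force'])
E
```

```text
time_s: 37.3
position: [588.2, 179.4, 83.0]
orientation: [0.001, 0.709, -0.705, 0.0]
contact_force: [-0.1, -4.8, 4.3]
finger_gap: 11.4
t 37.3 at [588.2 179.4  83. ] gap 11.4 shift [-1.1 -1.8  0. ] turn [ 0.  -0.1  0. ]
[-0.1018555  -4.78685558  4.25009715]
```

```bash
python3 -m creep '[1,-1,0,0,0,0,0, 1,-2,0,0,0,0,0, 1,-2,0,0,0,0,0, 1,-2,0,0,0,0,0]'; python3 -m creep '[1,-1,0,0,0,0,0, 1,-2,0,0,0,0,0, 1,-2,0,0,0,0,0]'
```

```text
time_s: 37.8
position: [588.2, 181.4, 83.0]
orientation: [0.001, 0.709, -0.705, 0.0]
contact_force: [-0.6, -5.3, 4.6]
finger_gap: 11.2
time_s: 38.17
position: [588.2, 181.8, 83.0]
orientation: [0.002, 0.709, -0.705, 0.001]
contact_force: [-0.8, -10.9, 4.7]
finger_gap: 11.2
```

Resistance at y ≈ 181.8, which is the back wall. Releasing and rising, then measuring the handle and ball.

```bash
python3 -m creep '[1,1.5,0,0,0,0,0, 0,1.5,0,0,0,0,0, 0,1.5,0,0,0,0,0, 0,1.5,0,0,0,0,0, 0,1.5,0,-40,0,0,0, 0,1.5,0,-90,0,0,0, 0,1.5,0,-110,0,0,0, 0,60,0,-110,0,0,0, 0,120,0,-110,0,0,0, 0,180,0,-110,0,0,0, 0,230,0,-110,0,0,0, 0,230,0,-110,0,0,0, 0,230,0,-110,0,0,0]'
python3 - <<'E'
from h import *
ims={c:cam(c) for c in('top','side')}
for c,im in ims.items():
    cv2.imwrite(f'pics/{c}4.png',im['color'])
    P=cloud(im)
    def reg(nm,x0,x1,y0,y1,z0,z1):
        m=(P[...,0]>x0)&(P[...,0]<x1)&(P[...,1]>y0)&(P[...,1]<y1)&(P[...,2]>z0)&(P[...,2]<z1);q=P[m]
        if len(q): print(c,nm,len(q),'mid',((q.max(0)+q.min(0))/2).round(1),'max',q.max(0).round(1))
    reg('ball',630,690,30,100,100,130);reg('handle',570,610,160,205,95,130);reg('knob',560,620,350,400,95,125)
    print(w2px(im,[[659,62,114],[589,181,103]]))
plan([659,62,150],280)
im=ims['side'];u,v=w2px(im,[600,150,80])[0].astype(int);a=im['color'][v-70:v+70,u-90:u+90];cv2.imwrite('pics/s4.png',cv2.resize(a,None,fx=4,fy=4))
E
```

```text
time_s: 39.8
position: [589.9, -45.6, 192.9]
orientation: [-0.0, 0.709, -0.705, -0.0]
contact_force: [-0.4, -0.1, 0.6]
finger_gap: 42.7
top ball 36 mid [659.   67.5 121.7] max [669.9  74.6 128.3]
top handle 53 mid [588.3 181.8 109.9] max [594.  192.5 124.5]
top knob 106 mid [589.8 376.9 108.6] max [604.2 391.  121.1]
[[259.8382308  211.54399783]
 [214.15630256 238.59640701]]
side ball 24 mid [651.2  67.  119.2] max [656.2  73.9 128.8]
side handle 72 mid [586.6 182.9 108.8] max [593.3 196.4 122.5]
side knob 99 mid [586.5 377.8 105.6] max [602.  394.5 114.9]
[[334.52652587 198.7564164 ]
 [290.44886019 177.79191414]]
t 39.9 at [590.  -44.6 192.9] gap 42.9 shift [-106.   -69.9   43. ] turn [ 0.   0.  -9.5]
```

View pics/s4.png

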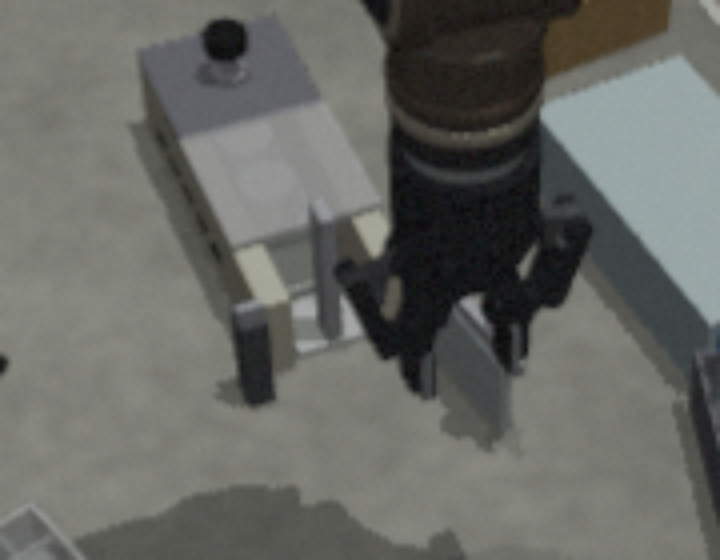

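The carrier is fully in: handle at y ≈ 182, within 2 mm of the target. The gate is still open. Gripping the ball again.

```bash
python3 -m creep '[0,-40,-25,0,0,0,-4, 0,-80,-50,0,0,0,-8, 0,-108.5,-70,0,0,0,-9.5, 0,-108.5,-70,0,0,0,-9.5, 0,-108.5,-70,30,0,0,-9.5, 0,-108.5,-70,70,0,0,-9.5, 0,-108.5,-70,90,0,0,-9.5, 0,-108.5,-70,101,0,0,-9.5, 0,-108.5,-70,101,0,0,-9.5, 1,-108.5,-70,101,0,0,-9.5, 1,-108.5,-70,101,0,0,-9.5, 1,-108.5,-70,101,0,0,-9.5, 1,-108.5,-70,101,0,0,-9.5, 1,-108.5,-70,101,0,0,-9.5, 1,-108.5,-70,101,0,0,-9.5]'
python3 - <<'E'
from h import *
plan([659,64,92],280);s=env.observe();p=s['position'][:2]-[642.8,157];print(np.degrees(np.arctan2(-p[1],-p[0])),np.hypot(*p))
E
```

```text
time_s: 41.78
position: [659.9, 63.2, 93.4]
orientation: [-0.001, 0.765, -0.643, 0.001]
contact_force: [-0.2, 0.0, 5.8]
finger_gap: 20.7
t 41.77 at [659.9  63.2  93.4] gap 20.7 shift [-1.   0.7  1.4] turn [-0.1 -0.  -0.1]
100.31974796447308 95.3556496322152
```

```bash
python3 -m creep '[1,-3.8,0,-7.3,0,0,0, 1,-8.2,0,-14.2,0,0,0, 1,-13.4,0,-20.6,0,0,0, 1,-16.2,0,-23.7,0,0,0, 1,-16.2,0,-23.7,0,0,0]' && python3 -m creep '[1,-0.3,7,0,0,0,5, 1,-1.2,13.7,0,0,0,10, 1,-4.7,27,0,0,0,20, 1,-10.6,39.4,0,0,0,30, 1,-18.4,50.7,0,0,0,40, 1,-28.1,60.4,0,0,0,50, 1,-39.4,68.2,0,0,0,60, 1,-51.8,74,0,0,0,70, 1,-65.1,77.6,0,0,0,80, 1,-78.8,78.8,0,0,0,90, 1,-85.7,78.5,0,0,0,95, 1,-85.7,78.5,0,0,0,95, 1,-85.7,78.5,0,0,0,95]'
python3 - <<'E'
from h import *
plan([563.8,157.5,115],180);s=env.observe();p=s['position'][:2]-[642.8,157];print(np.degrees(np.arctan2(-p[1],-p[0])),np.hypot(*p))
E
```

```text
time_s: 42.4
position: [656.2, 79.3, 115.9]
orientation: [0.0, 0.766, -0.643, 0.0]
contact_force: [-0.2, -4.2, 0.2]
finger_gap: 21.1
time_s: 44.02
position: [561.9, 152.5, 115.1]
orientation: [-0.002, -0.044, 0.999, 0.003]
contact_force: [-5.4, 4.8, 0.9]
finger_gap: 21.1
t 44.02 at [561.9 152.5 115.1] gap 21.1 shift [-2.3  4.8  0.1] turn [ 0.3 -0.3  5.1]
3.17872973342636 81.0182346911705
```

```bash
python3 -m creep '[1,-1,3,-1,0,0,3, 1,-2,5,-1,0,0,5, 1,-2,5.8,-1,0,0,5, 1,-2,5.8,-1,0,0,5, 1,-2,5.8,-1,0,0,5]'
python3 - <<'E'
from h import *
plan([563.8,157.5,115],180)
im=cam('side');u,v=w2px(im,[560,157,90])[0].astype(int);a=im['color'][v-50:v+50,u-60:u+60];cv2.imwrite('pics/g5.png',cv2.resize(a,None,fx=5,fy=5))
E
```

```text
time_s: 44.65
position: [562.8, 158.8, 116.4]
orientation: [-0.003, -0.001, 1.0, 0.003]
contact_force: [-8.1, 6.2, 2.7]
finger_gap: 21.4
t 44.65 at [562.8 158.8 116.4] gap 21.4 shift [-1.  -1.3  1.4] turn [ 0.3 -0.3  0.1]
```

View pics/g5.png

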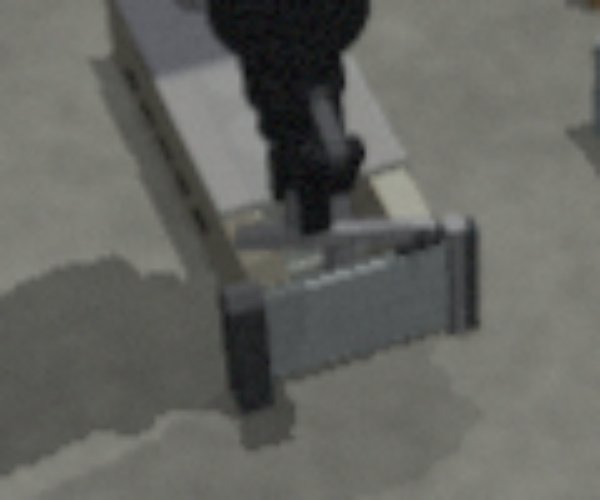

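```bash
python3 -m creep '[1,2.5,0,4,0,0,0, 1,7,0,10.5,0,0,0, 1,11.5,0,17.5,0,0,0, 1,15,0,24,0,0,0, 1,15,0,24,0,0,0, 1,15,0,24,0,0,0]'
python3 - <<'E'
from h import *
plan([547.5,157.5,91.3],180)
im=cam('side');u,v=w2px(im,[560,157,90])[0].astype(int);a=im['color'][v-50:v+50,u-60:u+60];cv2.imwrite('pics/g6.png',cv2.resize(a,None,fx=5,fy=5))
E
```

```text
time_s: 45.45
position: [547.8, 158.4, 93.2]
orientation: [-0.002, -0.001, 1.0, 0.003]
contact_force: [-11.3, 3.5, 7.4]
finger_gap: 20.9
t 45.45 at [547.8 158.4  93.2] gap 20.9 shift [ 0.3 -0.9  1.9] turn [ 0.3 -0.3  0.1]
```

View pics/g6.png

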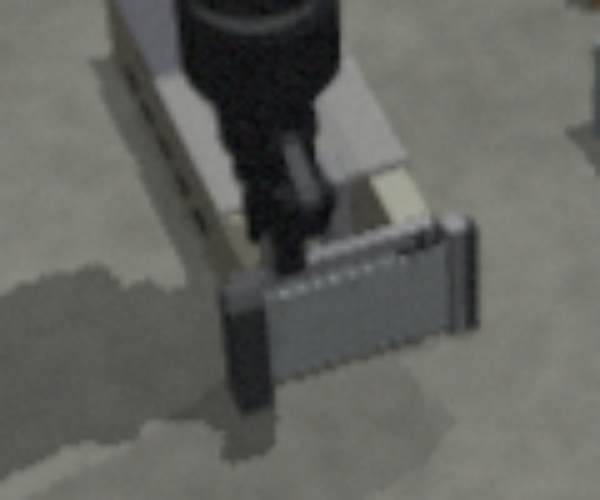

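The bar is level behind its catch. Releasing and moving above the knob.

```bash
python3 -m creep '[0,0,0,0,0,0,0, 0,0,0,0,0,0,0, 0,0,0,0,0,0,0, 0,0,0,-30,0,0,0, 0,0,0,-80,0,0,0, -1,-20,60,-80,0,0,0, -1,-30,120,-80,0,0,0, -1,-40,180,-80,0,0,0, -1,-40.5,218,-80,0,0,0, -1,-40.5,218,-80,0,0,0, -1,-40.5,218,-80,0,0,0, -1,-40.5,218,-80,0,0,0]'
python3 - <<'E'
from h import *
ims={c:cam(c) for c in('top','side')}
for c,im in ims.items():
    P=cloud(im)
    def reg(nm,x0,x1,y0,y1,z0,z1):
        m=(P[...,0]>x0)&(P[...,0]<x1)&(P[...,1]>y0)&(P[...,1]<y1)&(P[...,2]>z0)&(P[...,2]<z1);q=P[m]
        if len(q): print(c,nm,len(q),'mid',((q.max(0)+q.min(0))/2).round(1),'med',np.median(q,0).round(1))
    reg('ball',520,580,130,190,100,132);reg('bar',580,640,130,180,76,96);reg('barend',515,540,140,175,76,98);reg('handle',575,610,165,205,95,130)
plan([588.2,376.5,82],180)
E
```

```text
time_s: 47.0
position: [591.9, 372.6, 173.0]
orientation: [0.0, 0.002, 1.0, -0.0]
contact_force: [-0.3, 0.7, 0.5]
finger_gap: 85.5
top ball 68 mid [549.7 156.1 122.7] med [549.1 156.1 123.9]
top bar 91 mid [610.6 163.8  86. ] med [607.7 157.8  85.6]
top barend 46 mid [528.1 152.3  85.7] med [529.6 150.9  85.8]
top handle 51 mid [588.7 181.8 110.4] med [588.4 180.4 116.7]
side ball 78 mid [546.8 157.8 115.3] med [545.8 154.9 120.9]
side bar 124 mid [609.9 166.   86. ] med [601.4 158.7  85. ]
side barend 58 mid [527.9 154.8  83.8] med [527.2 152.4  85.2]
side handle 72 mid [586.5 183.3 109. ] med [585.2 178.  112.4]
t 47.1 at [592.  372.7 173.2] gap 85.4 shift [ 3.8  3.8 91.2] turn [ 0.   0.  -0.2]
```

Run:
```python
from h import *
for c in('top','side'):
    im=cam(c);a=cv2.imread(f'pics/{c}0.png');u,v=w2px(im,[548,157,114])[0]
    for nm,I in(('old',a),('new',im['color'])):
        g=255-cv2.cvtColor(I,cv2.COLOR_BGR2GRAY)[int(v)-9:int(v)+9,int(u)-9:int(u)+9].astype(float);g=np.clip(g-195,0,None)
        yy,xx=np.mgrid[:18,:18];cu,cv_=(g*xx).sum()/g.sum()+int(u)-9,(g*yy).sum()/g.sum()+int(v)-9
        print(c,nm,cu,cv_,px2w(im,(cu,cv_),114).round(1),(g>0).sum())
```

```text
top old 222.22295673076923 253.3581730769231 [549.4 157.  114. ] 58
top new 222.50903010033446 253.45016722408025 [549.2 156.2 114. ] 51
side old 277.7960018173558 184.5020445252158 [548.5 160.2 114. ] 69
side new 277.8694852941176 184.72610294117646 [548.4 159.4 114. ] 68
```

The bar is down and the ball is within 1 mm of its shut position. Gripping the knob.

```bash
python3 -m creep '[-1,3.8,3.8,0,0,0,0, -1,3.8,3.8,0,0,0,0, -1,3.8,3.8,40,0,0,0, -1,3.8,3.8,70,0,0,0, -1,3.8,3.8,91,0,0,0, -1,3.8,3.8,91,0,0,0, 1,3.8,3.8,91,0,0,0, 1,3.8,3.8,91,0,0,0, 1,3.8,3.8,91,0,0,0, 1,3.8,3.8,91,0,0,0, 1,3.8,3.8,91,0,0,0, 1,3.8,3.8,91,0,0,0, 1,3.8,3.8,91,0,0,0, 1,3.8,3.8,91,0,0,0]'
```

```text
time_s: 48.95
position: [588.4, 378.4, 83.0]
orientation: [0.001, 0.001, 1.0, 0.001]
contact_force: [-1.5, 0.9, 5.9]
finger_gap: 28.0
```

```bash
python3 -m creep '[1,0,0,-2,0,0,0, 1,0,0,-5,0,0,0, 1,0,0,-8,0,0,0, 1,0,0,-11,0,0,0, 1,0,0,-13,0,0,0, 1,0,0,-14.5,0,0,0, 1,0,0,-15,0,0,0, 1,0,0,-15.5,0,0,0, 1,0,0,-15.5,0,0,0]'
```

```text
time_s: 50.08
position: [588.2, 378.3, 96.9]
orientation: [0.0, 0.001, 1.0, 0.0]
contact_force: [3.2, 4.9, -3.4]
finger_gap: 28.0
```

```bash
python3 -m creep '[1,0,0,-1,0,0,0, 1,0,0,-2,0,0,0, 1,0,0,-3,0,0,0, 1,0,0,-3,0,0,0, 1,0,0,-3,0,0,0]'
python3 - <<'E'
from h import *
for c in('top','side'):
    P=cloud(cam(c));m=(abs(P[...,0]-588)<25)&(abs(P[...,1]-377)<25)&(P[...,2]>85)&(P[...,2]<200);q=P[m];print(c,len(q),np.median(q,0).round(1))
E
```

```text
time_s: 50.7
position: [588.1, 378.3, 97.3]
orientation: [-0.001, 0.001, 1.0, -0.0]
contact_force: [8.1, 7.4, -13.7]
finger_gap: 28.2
top 45 [577.2 356.3 163.1]
side 216 [575.6 360.7 157.2]
```

At the stop (force jumped to 14 N after 14 mm). Holding for 4 s.

```bash
python3 -m creep '[1,0,0,1,0,0,0, 1,0,0,1,0,0,0, 1,0,0,1,0,0,0, 1,0,0,1,0,0,0, 1,0,0,1,0,0,0, 1,0,0,1,0,0,0, 1,0,0,1,0,0,0, 1,0,0,1,0,0,0, 1,0,0,1,0,0,0, 1,0,0,1,0,0,0, 1,0,0,1,0,0,0, 1,0,0,1,0,0,0, 1,0,0,1,0,0,0, 1,0,0,1,0,0,0, 1,0,0,1,0,0,0, 1,0,0,1,0,0,0, 1,0,0,1,0,0,0, 1,0,0,1,0,0,0]' && python3 -m creep '[1,0,0,0,0,0,0, 1,0,0,0,0,0,0, 1,0,0,0,0,0,0, 1,0,0,0,0,0,0, 1,0,0,0,0,0,0, 1,0,0,0,0,0,0, 1,0,0,0,0,0,0, 1,0,0,0,0,0,0, 1,0,0,0,0,0,0, 1,0,0,0,0,0,0, 1,0,0,0,0,0,0, 1,0,0,0,0,0,0, 1,0,0,0,0,0,0, 1,0,0,0,0,0,0, 1,0,0,0,0,0,0, 1,0,0,0,0,0,0]'
```

```text
time_s: 53.05
position: [588.2, 378.3, 97.2]
orientation: [-0.0, 0.001, 1.0, 0.0]
contact_force: [5.1, 5.9, -11.2]
finger_gap: 28.1
time_s: 55.05
position: [588.2, 378.3, 97.2]
orientation: [-0.0, 0.001, 1.0, 0.0]
contact_force: [6.0, 5.8, -10.3]
finger_gap: 28.1
```

```bash
python3 -m creep '[1,0,0,3,0,0,0, 1,0,0,6,0,0,0, 1,0,0,9,0,0,0, 1,0,0,12,0,0,0, 1,0,0,14,0,0,0, 1,0,0,15.5,0,0,0, 1,0,0,16.5,0,0,0, 1,0,0,17,0,0,0, 1,0,0,17,0,0,0]'
```

```text
time_s: 56.18
position: [588.3, 378.3, 83.0]
orientation: [0.001, 0.001, 1.0, 0.001]
contact_force: [1.0, 5.0, 3.9]
finger_gap: 28.1
```

```bash
python3 -m creep '[1,0,0,1,0,0,0, 1,0,0,2,0,0,0, 1,0,0,3,0,0,0, 1,0,0,3,0,0,0]'
```

```text
time_s: 56.68
position: [588.4, 378.3, 82.9]
orientation: [0.002, 0.001, 1.0, 0.001]
contact_force: [-2.9, 1.3, 17.4]
finger_gap: 28.2
```

Knob is at its lower stop. Releasing, retreating and checking.

```bash
python3 -m creep '[1,0,0,-2,0,0,0, 0,0,0,-2,0,0,0, -1,0,0,-2,0,0,0, -1,0,0,-2,0,0,0, -1,0,0,-2,0,0,0, -1,0,0,-2,0,0,0, -1,0,0,-40,0,0,0, -1,0,0,-90,0,0,0, -1,0,0,-130,0,0,0, -1,60,0,-140,0,0,0, -1,120,0,-140,0,0,0, -1,180,0,-140,0,0,0, -1,240,0,-140,0,0,0, -1,290,0,-140,0,0,0, -1,290,0,-140,0,0,0]'
python3 - <<'E'
from h import *
for c in('top','side'):
    im=cam(c);cv2.imwrite(f'pics/{c}9.png',im['color']);P=cloud(im)
    def reg(nm,x0,x1,y0,y1,z0,z1):
        m=(P[...,0]>x0)&(P[...,0]<x1)&(P[...,1]>y0)&(P[...,1]<y1)&(P[...,2]>z0)&(P[...,2]<z1);q=P[m]
        if len(q): print(c,nm,len(q),'mid',((q.max(0)+q.min(0))/2).round(1),'med',np.median(q,0).round(1))
    reg('knob',565,610,350,400,92,140);reg('ball',520,580,130,190,100,132);reg('bar',580,640,130,180,76,96)
    for o in pots(im): print(o[0],o[4])
    for n in('gel_bottle','petri_dish','tube_rack','slide_box'): print(n,[px2w(im,d['point'],0).round() for d in env.mark_of(c,n)[:1]])
a=cv2.imread('pics/side9.png');b=cv2.imread('pics/top9.png')
cv2.imwrite('pics/end.png',np.hstack([cv2.resize(a[90:290,190:430],None,fx=2,fy=2),cv2.resize(b[190:290,120:270],(320,400)) ]))
E
```

```text
time_s: 58.55
position: [295.2, 378.0, 220.1]
orientation: [0.0, -0.001, 1.0, 0.0]
contact_force: [0.2, -0.1, 0.9]
finger_gap: 85.4
top knob 107 mid [590.1 375.8 106.4] med [588.5 374.8 111.5]
top ball 69 mid [549.8 156.5 122.5] med [549.2 155.6 124.5]
top bar 95 mid [609.7 166.5  86.1] med [606.5 158.2  86.1]
[ 497.8 -150.7   40. ] [  1. 184. 178.]
[ 404.3 -152.3   40. ] [ 17. 182. 178.]
gel_bottle [array([ 756., -239.,    0.])]
petri_dish [array([ 369., -344.,    0.])]
tube_rack [array([792., -32.,   0.])]
slide_box [array([ 455., -526.,    0.])]
side knob 101 mid [587.2 375.7 104. ] med [585.1 372.5 109. ]
side ball 77 mid [548.  156.8 117. ] med [545.7 154.8 120.2]
side bar 132 mid [609.9 165.7  86. ] med [601.2 159.   84.5]
[ 739.7 -251.9   40. ] [26. 18. 77.]
[ 494.9 -148.1   40. ] [ 12. 215. 142.]
[ 401.9 -149.7   40. ] [ 16. 227. 150.]
gel_bottle [array([ 764., -235.,    0.])]
petri_dish [array([ 357., -352.,    0.])]
tube_rack [array([791., -40.,   0.])]
slide_box [array([ 446., -521.,    0.])]
```

View pics/end.png

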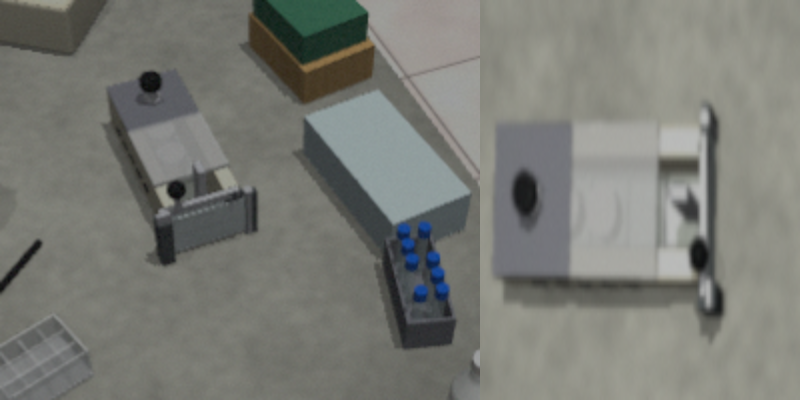

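The picture shows the gate shut with its bar level behind the catch, the carrier fully in, the knob down and nothing touched by the robot.

```bash
python3 -c "
from plant import env
print(env.finish_job())"
```

```text
the job is handed in; nothing more can be done
None
```

The job is handed in at about 59 s of the 210 s allowed, and my last checks showed everything as asked; no verdict was reported.

- **Pots:** I found three white pots on the bench. They went into carrier compartments 1 to 3, nearest the nose, and compartment 4 stayed empty. I saw no knocked pot and left the red and orange look-alikes alone.
- **Gate and carrier:** I lifted the bar over its catch and opened the gate to about 100°. The loaded carrier went in until it met the back wall. I then shut the gate with the bar lifted and lowered the bar behind the catch.
- **Knob:** I pulled it up 14 mm until the force jumped, held it there for more than 4 s, and pushed it back down to its lower stop at 17 N.

**Last checks:**
- The handle was last measured, before the knob was pulled, within about 2 mm of its fully-in point.
- The knob was back at its starting height, the bar was level, and the bystanders were where they had been, within the detector's scatter.
- No pale pots were left on the bench.
- The two cameras disagreed by about 3 mm throughout, so I used the average of the two.
- The latch ball sits about 1 mm further out than at the start (under 0.01 rad of gate angle). That is within the catch's play, so I left it.
- The ball and knob gripped 2 to 3 mm narrower than their stated sizes, but both held without slipping.

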